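# Start the screw plug of an analyser waste tank

## Robot

A 6-joint arm with a two-finger parallel gripper is mounted at the origin on the work surface. World frame = base frame: x ahead of the robot, y to its left, z up, the work surface at z = 0. Lengths are in m, angles in rad, forces in N, time in s.
With the tool pointing down it reaches from about 0.325 to 0.9 m from the base axis. Payload 6.1 kg.
Tool frame: the origin (TCP) lies between the finger pads; the fingertips stand 14 mm ahead of it and the grasp point (between the pads) lies 5 mm behind it (bot.tcp_to_tips is the z of the fingertips in the tool frame, in m); z points along the fingers, y is the line along which they close (so a half turn about z gives the same grasp; the last joint's range is limited). The gripper opens to 87 mm and grips with 3 to 60 N. Pads are 19 mm wide; open, the fingers measure 117 mm over their backs; the gripper's body (75 mm by 190 mm) begins 51 mm behind the grasp point.
Start: joints at [-1.467, 0.22, 1.526, -0, 1.395, -0.126], TCP at [0.142, -0.609, 0.237] pointing down, gripper open.
Joint ranges: [-2.98, 2.98], [-0.91, 2.08], [0.09, 2.57], [-1.24, 4.39], [0.2, 2.65], [-2.68, 2.68]. Speed limits (rad/s): [2.57, 2.57, 3.01, 3.14, 3.14, 3.14].

## Interface

Orientations are given as [roll, pitch, yaw] about the fixed x, y, z axes, in that order (R = Rz(yaw) Ry(pitch) Rx(roll)).
In Python, from workcell import observe, cams, order, masks_of, bot gives the robot as it stands.
- The arm moves only by the tool servo_tool, never from a script. Its arguments are lists of equal length, an entry for each row: "dp": the shift along the tool's x, y, z in cm, a list of three; "roll": the turn about the tool's z in degrees; "fingers": the opening, from 0 (shut) to 1 (fully open). A call has 1 to 20 rows; each row shifts and turns the commanded pose from where the row before left it, along the tool's axes as they then stand; what a row does not reach is not made up. A row lasts 1/8 s, in which the tool goes at most 62.5 mm and 10.7 degrees, less where a joint would pass 70% of its speed; a pose out of reach is approached as far as the arm can. A call with a gripper value outside its range is refused whole. The fingers move at their own pace and stop on an object; "newtons" is the grip in N (left out, the last holds). Time passes only in rows, so rows that do not move let the fingers close. It gives the time, the measured TCP pose, the force, the opening and the grip force at its end, in the units of the state.
- observe(): the state, without advancing time (a new reading comes with each control period).
- cams.capture(name): name is "scene" or "top"; returns a dict with "pixels" (480x640x3 uint8, red, green, blue), "range_z" (480x640 float32, m along the optical axis (not along the pixel's ray), 0 where there is no reading), "intrinsics" (3x3 intrinsics, pixels), "distortion" ([k1, k2, p1, p2, k3] as OpenCV has them; the pictures are not rectified), "world_from_camera" (4x4, takes a point from camera to world coordinates). Camera axes: x right, y down, z forward; pixel columns grow to the right and rows downward; lengths in m; the calibration is good to about 2 mm. A picture is of the moment at which its call begins.
- order.hand_in(): hands the job in; it is judged then, once.
Trained networks look in a picture, given as the dict that the camera call returned (one of the last four; its "shot" number tells which), for a name from the list of things; names that differ only in an ending like _2 or _b are one class to them, and where a whole thing is asked for, a point or a joint stands for the part that bears it (a point fixed in the world has none). Each returns a list of dicts, best first, with "score" (0 to 1); they miss things now and then, are a little off and sometimes report something else, mostly with a low value. They report only what shows in the picture. A call takes as long as a camera call. They do not tell look-alikes from the thing itself.
- masks_of(picture, label): "region" (480x640 bool, what is visible of it) and "rect" ([centre column, centre row, width, height] in pixels, round what is visible of it).
The state is a dict: "clock": time; "joints": joint angles; "qvel": joint speeds; "joint_efforts": joint torques, N m; "tool_pos": TCP position; "tcp_rot": TCP orientation; "contact_force": force on the tool from outside, world axes, zero at the start; "ft_torque": the same for the moment, N m; "finger_gap": finger opening in m; "grip_force": force on a finger pad.
Only numpy, scipy, OpenCV 4.12 (cv2) and the standard library are available. Lean on these libraries where they do the work, as an engineer would, in place of code of your own. Each camera call takes 0.05 s, during which the arm holds its last target. There are 200 camera calls.

## Task

The grey screw plug stands in the neck of the low white waste tank with its two pins resting on the shoulder inside, not yet in the thread: without lifting it out, turn it backward (anticlockwise seen from above) until you feel it drop into the start of the thread, then screw it forward (clockwise) one full turn. Finish while holding it there: the program ends with the fingers still gripping the plug's bar, and the tube rack, bottle and stamp beside the tank are left where they stand.

Things in the scene. Friction and masses are not known exactly. Their poses are not given: they have to be found in the camera images.
- plug: Grey plastic screw plug, upright and loose in the tank's neck, about 0.13 kg, 100 mm tall, the same after half a turn. Origin on its axis at the height of its two cross pins; z up its axis, x along the T-bar on top. Under the T-bar a stem of 24 mm diameter, then a round body of 32 mm diameter from 15 mm above to 30 mm below the origin.
- plug_bar (a point): Centre of the plug's T-bar, on the axis 55 mm above the plug's origin: grip here from above. The bar is 50 mm long (plug x), 14 mm thick (plug y) and 30 mm tall (40 to 70 mm above the origin).
- plug_pin (a point): Outer end of one of the plug's two steel pins, 4 mm thick, which stick out along plug +y and -y to 23.5 mm from the axis, at right angles to the bar.
- tank: Low white plastic tank, fixed, 190 mm (x) by 140 mm (y) by 60 mm tall, with a round neck of 68 mm outer diameter rising from its middle to 91 mm above the bench. Origin under its middle, on the neck's axis; x along its long side, z up.
- neck (a point): Point on the neck's axis at the height of the flat ring-shaped shoulder inside it (85 mm above the bench, 6 mm below the rim), axes as the tank's. At the start the plug's pins rest on this shoulder (plug origin 2 mm above this point), 35 to 130 degrees short of the slots, and turn level on it. Lifted 4 mm counts as lifted out.
- slot (a point): Middle of one of two slots in the shoulder, about 32 degrees wide, on the tank's +y and -y sides: the pins are over them when the T-bar is parallel to the tank's long side. Turned anticlockwise, the pins reach the slot about 12 degrees before that and the plug falls about 8 mm onto the thread, if the grip lets it fall or presses it lightly down.
- tooth (a point): Top of one of two stop teeth, 6 mm above the shoulder, beside the slots on their anticlockwise side. On the shoulder they block turning clockwise; after the drop they stop turning anticlockwise about 12 degrees past parallel.
- thread (a point): Start of the thread on the neck's axis, 8 mm below the neck point. Two-start, right-handed, falls 16 mm per clockwise turn, 1 to 2 mm axial play; the plug sinks by its own weight as it is turned and stays where it is left. One turn after the drop the bar is parallel to the tank again, the plug's origin 20 to 22 mm below the neck point. The thread goes on half a turn more.
- rack: White tube rack full of purple-capped tubes, loose, 120 x 200 mm, 90 mm tall; origin at the centre of its underside. To be left alone.
- reagent: Closed white reagent bottle, loose, 60 mm diameter, 130 mm tall; origin at the centre of its underside. To be left alone.
- stamp: Blue and white hand stamp, loose, 50 x 85 mm, 80 mm tall; origin at the centre of its underside. To be left alone.
Not all that is in view belongs to the job. Leave any pink or red look-alike of the plug alone.

How it is judged:
By the outcome, as a careful person would: the job done as asked, in the order asked, and still so for the second after the job is handed in, while the arm keeps its last pose, push and grip.
It also fails if it takes over 67 s, if anything falls off the work surface, if the arm or the gripper's body presses on something with over 40 N, if the wrist force passes 120 N, or if a joint passes its speed limit or range.

## Working session

There is one attempt and no reset: what is moved stays moved. The work goes in short steps, Python scripts to look and compute and a tool call to move; the robot and the scene stay as the last step left them, time stands still between calls to the robot, and variables do not carry over. Pictures are saved under pics/ and viewed, at most 10 in all, crops included, and the job is handed in when it is done.

Besides the shell and the picture viewer there is one more tool, called after ">>>" as name(argument=value, ...), one argument or row to a line, values as JSON. servo_tool: Moves the arm, as the interface text tells. Its arguments: {"type":"object","properties":{"dp":{"type":"array","items":{"type":"array","items":{"type":"number"}}},"roll":{"type":"array","items":{"type":"number"}},"fingers":{"type":"array","items":{"type":"number"}},"newtons":{"type":"number"}},"required":["dp","roll","fingers"]}

```bash
mkdir -p pics; cat > h.py <<'E'
import numpy as np, cv2
from workcell import observe, cams, order, masks_of, bot
def pts(p,m):
    m=m&(p["range_z"]>0); v,u=np.nonzero(m); z=p["range_z"][v,u]
    n=cv2.undistortPoints(np.stack([u,v],1).astype(float)[:,None],np.array(p["intrinsics"]),np.array(p["distortion"]))[:,0]
    c=np.c_[n*z[:,None],z,np.ones(len(z))]
    return (c@np.array(p["world_from_camera"]).T)[:,:3]
E
python3 - <<'E'
from h import *
s=observe(); print({k:np.round(v,3) for k,v in s.items()})
for n in("scene","top"):
    p=cams.capture(n); cv2.imwrite(f"pics/{n}0.png",p["pixels"][:,:,::-1])
    for l in("plug","tank","rack","reagent","stamp"):
        for d in masks_of(p,l)[:3]:
            P=pts(p,d["region"])
            print(n,l,round(d["score"],2),np.round(d["rect"]), len(P), *(np.round(np.percentile(P,q,0),3) for q in(2,50,98)) if len(P) else "")
E
```

```text
{'clock': np.float64(0.0), 'joints': array([-1.467,  0.221,  1.528, -0.   ,  1.395, -0.126]), 'qvel': array([-0.001, -0.001, -0.001,  0.   , -0.001,  0.   ]), 'joint_efforts': array([  0.   , -49.462, -38.737,   0.07 ,   0.057,  -0.   ]), 'tool_pos': array([ 0.142, -0.608,  0.235]), 'tcp_rot': array([-3.14, -0.  ,  0.23]), 'contact_force': array([ 0.462, -0.713, -0.092]), 'ft_torque': array([ 0.038,  0.   , -0.004]), 'grip_force': np.float64(0.0), 'finger_gap': np.float64(0.087)}
scene plug 0.93 [356. 240.  24.  24.] 448 [0.499 0.047 0.082] [0.524 0.07  0.133] [0.533 0.091 0.159]
scene plug 0.81 [392. 212.  16.  34.] 393 [0.297 0.134 0.001] [0.374 0.154 0.072] [0.383 0.177 0.103]
scene plug 0.74 [293. 251.  17.  32.] 393 [ 0.524 -0.1    0.009] [ 0.541 -0.077  0.074] [ 0.548 -0.057  0.102]
scene tank 0.61 [352. 262.  72.  84.] 4105 [ 0.426 -0.002  0.005] [0.552 0.072 0.06 ] [0.614 0.14  0.091]
scene rack 0.6 [488. 262.  84.  68.] 4002 [0.423 0.312 0.005] [0.505 0.401 0.049] [0.536 0.496 0.092]
scene reagent 0.72 [168. 257.  30.  47.] 939 [ 0.575 -0.407  0.001] [ 0.606 -0.377  0.078] [
[... 598 characters left out ...]
502 0.046 0.065] [0.514 0.068 0.154] [0.535 0.091 0.159]
top plug 0.69 [366. 235.  17.  11.] 199 [ 0.518 -0.097  0.021] [ 0.529 -0.074  0.098] [ 0.545 -0.058  0.103]
top tank 0.84 [304. 240.  65.  85.] 4590 [ 0.428 -0.004  0.04 ] [0.516 0.068 0.06 ] [0.61  0.138 0.091]
top rack 0.84 [165. 261.  93.  57.] 3871 [0.413 0.311 0.009] [0.473 0.39  0.049] [0.534 0.496 0.092]
top rack 0.54 [489. 212.  37.  27.] 739 [ 0.563 -0.408  0.009] [ 0.586 -0.376  0.087] [ 0.615 -0.36   0.132]
top reagent 0.75 [488. 211.  41.  25.] 776 [ 0.563 -0.407  0.002] [ 0.587 -0.376  0.086] [ 0.619 -0.36   0.132]
top stamp 0.9 [496. 296.  44.  26.] 915 [ 0.354 -0.445 -0.   ] [ 0.385 -0.389  0.077] [ 0.411 -0.356  0.083]
```

```bash
cat >> h.py <<'E'
def fit(ps):
    out=[]
    for p in ps:
        full=pts(p,np.ones((480,640),bool))
        near=np.hypot(full[:,0]-.517,full[:,1]-.069)
        for nm,lo,hi,r in(("bar",.145,.165,.04),("tank",.052,.066,.14),("neck",.087,.094,.042)):
            q=full[(near<r)&(full[:,2]>lo)&(full[:,2]<hi)]
            if nm=="bar":
                zt=np.percentile(q[:,2],90); q=q[q[:,2]>zt-.006]
            c,sz,a=cv2.minAreaRect(q[:,:2].astype(np.float32)*1000)
            if sz[0]<sz[1]: a+=90; sz=sz[::-1]
            print(nm,len(q),np.round(c,1),np.round(sz,1),round((a+90)%180-90,1),np.round(np.median(q[:,2]),4))
E
python3 - <<'E'
from h import *
ps=[cams.capture(n) for n in("scene","top")]
fit(ps)
a=ps[0]["pixels"][160:340,240:480];b=ps[1]["pixels"][170:350,220:460]
cv2.imwrite("pics/c.png",cv2.resize(np.vstack([a,b])[:,:,::-1],None,fx=1.66,fy=1.66,interpolation=3))
E
```

```text
bar 113 [516.9  69. ] [49.7 16.7] -69.4 0.1565
tank 2821 [516.1  68.2] [236.2 220.5] -35.0 0.0598
neck 231 [522.3  70.6] [66.7 56.1] -78.1 0.0903
bar 149 [517.   68.4] [49.6 13.8] -66.8 0.1565
tank 3941 [516.7  68. ] [230.1 215.7] -32.7 0.0598
neck 279 [516.4  68.8] [65.1 65. ] -0.2 0.0903
```

View pics/c.png

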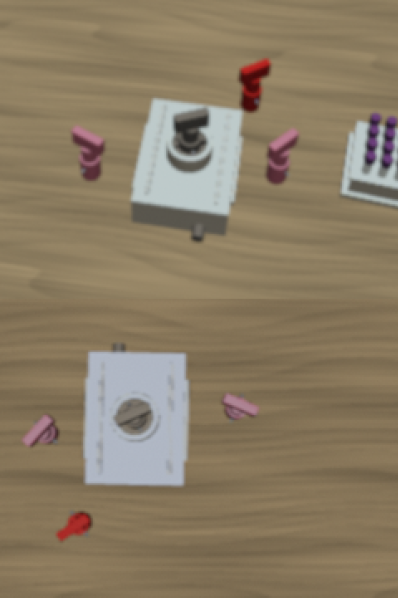

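View pics/scene0.png

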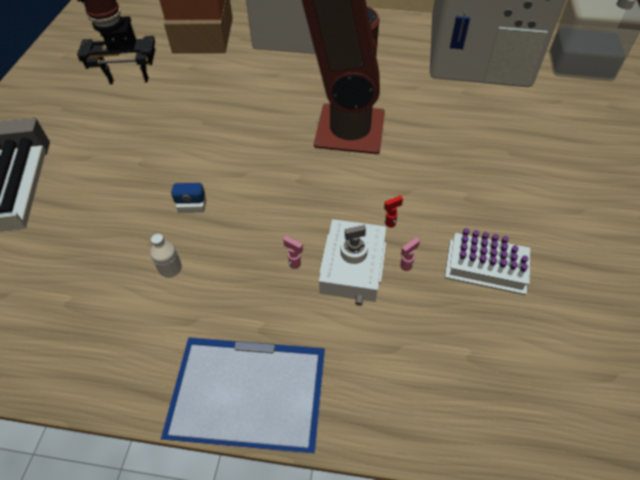

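The pictures show the grey plug in the tank's neck at scene pixel (354,240), with pink and red look-alikes at (293,250), (408,253) and (393,212). The bar is turned far from the tank's long side, which runs close to world x. Next I'll measure the tank's yaw and work out the approach.

```bash
python3 - <<'E'
from h import *
from scipy.spatial.transform import Rotation as R
for n in ("top","scene"):
    p=cams.capture(n); P=pts(p,masks_of(p,"tank")[0]["region"]); q=P[(P[:,2]>.055)&(P[:,2]<.064)]
    q=q[np.hypot(*(q[:,:2]-[.5167,.0685]).T)<.118]
    print(n,cv2.minAreaRect((q[:,:2]*1000).astype(np.float32)))
    # edges: long sides extremal y per x-bin
    for side in (1,-1):
        e=[]
        for x in np.arange(.45,.585,.006):
            b=q[abs(q[:,0]-x)<.003]
            if len(b): e.append((x,side*np.max(side*b[:,1])))
        e=np.array(e); f=np.polyfit(*e.T,1); print(side,np.degrees(np.arctan(f[0])),np.std(e[:,1]-np.polyval(f,e[:,0])))
s=observe(); d=np.array([.517,.0687,.225])-s["tool_pos"]
print(s["tool_pos"],s["tcp_rot"],R.from_euler("xyz",s["tcp_rot"]).inv().apply(d)*100)
E
```

```text
top ((517.7483520507812, 68.84100341796875), (140.67210388183594, 189.7989044189453), 89.25607299804688)
1 -1.6961111859745628 0.0007392601465935825
-1 -1.843740788654095 0.0006227448497474789
scene ((516.0482788085938, 69.10514068603516), (140.35791015625, 196.4908447265625), 88.44939422607422)
1 -1.316463779258927 0.0006481155612880276
-1 -1.6465806218743104 0.0007557758403864682
[ 0.14238245 -0.6085688   0.23656809] [ 3.14153934e+00 -1.67629773e-05  2.29806139e-01] [ 51.90430979 -57.41307402   1.15461789]
```

>>> servo_tool(
  dp=[
    [3, -3.4, 0],
    [3, -3.4, 0],
    [3, -3.4, 0],
    [3, -3.4, 0],
    [3, -3.4, 0],
    [3, -3.4, 0],
    [3, -3.4, 0],
    [3, -3.4, 0],
    [3, -3.4, 0],
    [3, -3.4, 0],
    [3, -3.4, 0],
    [3, -3.4, 0],
    [3, -3.4, 0],
    [3, -3.4, 0],
    [3, -3.4, 0],
    [3, -3.4, 0],
    [3.9, -3.0, 1.1],
    [0, 0, 0],
  ],
  roll=[0, 0, 0, 0, 0, 0, 0, 0, 0, 0, 0, 0, 0, 0, 0, 0, 0, 0],
  fingers=[1, 1, 1, 1, 1, 1, 1, 1, 1, 1, 1, 1, 1, 1, 1, 1, 1, 1],
  newtons=15,
)

```text
clock: 3.15
tool_pos: [0.5174, 0.0709, 0.2242]
tcp_rot: [-3.141, 0.002, 0.233]
contact_force: [-0.1, 0.7, 0.7]
finger_gap: 0.0868
grip_force: 0.0
```

>>> servo_tool(
  dp=[
    [0, 0, 0],
    [0, 0, 0],
    [0, 0, 0],
    [0, 0, 0],
    [0, 0, 0],
    [0, 0, 0],
    [0, 0, 0],
    [0, 0, 0],
    [0, 0, 0],
    [0, 0, 0],
    [0, 0, 0],
  ],
  roll=[-10, -10, -10, -10, -10, -10, -10, -10, -10, -9, 0],
  fingers=[1, 1, 1, 1, 1, 1, 1, 1, 1, 1, 1],
)

```text
clock: 4.53
tool_pos: [0.5167, 0.0678, 0.2259]
tcp_rot: [3.141, 0.0, 1.956]
contact_force: [-0.5, 0.5, 0.3]
finger_gap: 0.0874
grip_force: 0.0
```

>>> servo_tool(
  dp=[
    [0, 0, 2],
    [0, 0, 2],
    [0, 0, 2],
    [0, 0, 1.5],
    [0, 0, 1.2],
    [0, 0, 0],
  ],
  roll=[0, 0, 0, 0, 0, 0],
  fingers=[1, 1, 1, 1, 1, 1],
)

```text
clock: 5.28
tool_pos: [0.5163, 0.0685, 0.1377]
tcp_rot: [-3.14, -0.001, 1.957]
contact_force: [0.8, 0.1, 0.3]
finger_gap: 0.087
grip_force: 0.0
```

```bash
python3 - <<'E'
from h import *
for i in range(4): 
    p=cams.capture("scene"); s=observe(); print(s["tool_pos"],s["tcp_rot"],s["contact_force"])
cv2.imwrite("pics/d.png",cv2.resize(p["pixels"][190:310,280:440,::-1],None,fx=4,fy=4,interpolation=3))
E
```

```text
[0.51691988 0.06852285 0.1385085 ] [-3.14125771e+00 -1.30151175e-04  1.95710017e+00] [0.46352519 0.46465607 0.66704086]
[0.51731969 0.06851165 0.13902161] [3.14102621e+00 2.75119108e-04 1.95724724e+00] [ 0.79818753 -0.2670968  -0.05421166]
[0.51752629 0.06853651 0.13928624] [3.14048870e+00 4.86761603e-04 1.95735888e+00] [-1.17745937 -0.025212    0.25599578]
[0.51760891 0.06854965 0.13940669] [3.14022734e+00 5.84176525e-04 1.95744048e+00] [ 0.00432554 -0.33592685 -0.22114215]
```

View pics/d.png

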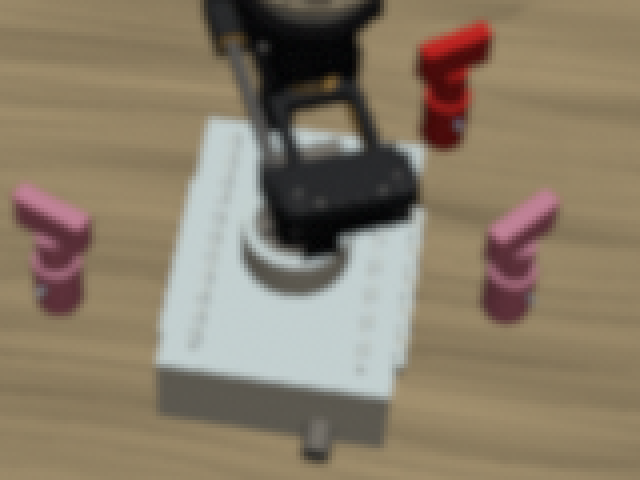

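The gripper straddles the bar over the neck at crop pixel (320,200), and nothing is touching. I'll close the fingers now.

>>> servo_tool(
  dp=[
    [0, 0, 0.1],
    [0, 0, 0],
    [0, 0, 0],
    [0, 0, 0],
    [0, 0, 0],
    [0, 0, 0],
    [0, 0, 0],
    [0, 0, 0],
  ],
  roll=[0, 0, 0, 0, 0, 0, 0, 0],
  fingers=[0.5, 0.2, 0.1, 0.1, 0.1, 0.1, 0.1, 0.1],
  newtons=12,
)

```text
clock: 6.48
tool_pos: [0.517, 0.0685, 0.1375]
tcp_rot: [-3.142, -0.0, 1.958]
contact_force: [-0.4, -0.2, 0.5]
finger_gap: 0.0232
grip_force: 12.0
```

Gap 23 mm matches the 24 mm stem: the fingertips are below the bar. I'll open slightly, rise 6 mm and close again.

>>> servo_tool(
  dp=[
    [0, 0, 0],
    [0, 0, 0],
    [0, 0, 0],
    [0, 0, -0.3],
    [0, 0, -0.3],
    [0, 0, 0],
    [0, 0, 0],
    [0, 0, 0],
    [0, 0, 0],
    [0, 0, 0],
    [0, 0, 0],
    [0, 0, 0],
  ],
  roll=[0, 0, 0, 0, 0, 0, 0, 0, 0, 0, 0, 0],
  fingers=[0.4, 0.4, 0.4, 0.4, 0.4, 0.4, 0.1, 0.1, 0.1, 0.1, 0.1, 0.1],
)

```text
clock: 7.98
tool_pos: [0.5173, 0.0685, 0.1441]
tcp_rot: [3.141, 0.0, 1.958]
contact_force: [-0.0, -0.4, 5.0]
finger_gap: 0.014
grip_force: 13.6
```

>>> servo_tool(
  dp=[
    [0, 0, 0],
    [0, 0, 0],
    [0, 0, 0],
    [0, 0, 0],
    [0, 0, 0],
    [0, 0, 0],
    [0, 0, 0],
    [0, 0, 0],
    [0, 0, 0],
    [0, 0, 0],
  ],
  roll=[-5, -5, -5, -5, -5, -5, -5, -5, -5, 0],
  fingers=[0.1, 0.1, 0.1, 0.1, 0.1, 0.1, 0.1, 0.1, 0.1, 0.1],
)

```text
clock: 9.22
tool_pos: [0.5176, 0.0687, 0.1441]
tcp_rot: [3.141, 0.001, 2.742]
contact_force: [1.7, 0.4, 4.4]
finger_gap: 0.014
grip_force: 13.8
```

```bash
cat > st.py <<'E'
from h import *
L=[]
for i in range(5):
    p=cams.capture("scene"); s=observe(); L.append(np.r_[s["tool_pos"]*1000,np.degrees(s["tcp_rot"][2]),s["contact_force"],s["ft_torque"][2],s["finger_gap"]*1000,s["grip_force"],s["clock"],s["joints"][5]])
print(np.round(np.mean(L,0),2)); print(np.round(L[-1],2))
E
python3 st.py
```

```text
[ 5.1760e+02  6.8670e+01  1.4409e+02  1.5706e+02  5.3000e-01  6.6000e-01
  5.3200e+00  7.0000e-02  1.3980e+01  1.3850e+01  9.3800e+00 -1.1900e+00]
[ 5.1761e+02  6.8670e+01  1.4409e+02  1.5706e+02  5.4000e-01  1.6000e-01
  5.5200e+00  8.0000e-02  1.4260e+01  1.3850e+01  9.4800e+00 -1.1900e+00]
```

>>> servo_tool(
  dp=[
    [0, 0, 0],
    [0, 0, 0.1],
    [0, 0, 0.1],
    [0, 0, 0],
  ],
  roll=[-5, -5, -4, 0],
  fingers=[0.1, 0.1, 0.1, 0.1],
)

```text
clock: 9.98
tool_pos: [0.5168, 0.0686, 0.1408]
tcp_rot: [-3.142, -0.0, 2.985]
contact_force: [1.6, 0.5, -1.6]
finger_gap: 0.0139
grip_force: 13.6
```

```bash
python3 st.py
```

```text
[ 5.1679e+02  6.8580e+01  1.4098e+02  1.7106e+02  2.1600e+00  8.0000e-02
 -2.8900e+00  2.0000e-02  1.3960e+01  1.3530e+01  1.0130e+01 -1.4300e+00]
[ 5.1679e+02  6.8590e+01  1.4112e+02  1.7110e+02  1.0700e+00 -2.0000e-01
 -2.8800e+00  5.0000e-02  1.4090e+01  1.3550e+01  1.0220e+01 -1.4300e+00]
```

The upward reaction has vanished and the plug is going down, so the pins are over the slots. Next I'll lower it to follow the drop.

>>> servo_tool(
  dp=[
    [0, 0, 0.1],
    [0, 0, 0.1],
    [0, 0, 0.1],
    [0, 0, 0.1],
    [0, 0, 0.1],
    [0, 0, 0],
  ],
  roll=[-2, -2, 0, 0, 0, 0],
  fingers=[0.1, 0.1, 0.1, 0.1, 0.1, 0.1],
)

```text
clock: 10.98
tool_pos: [0.5169, 0.0686, 0.1364]
tcp_rot: [3.142, -0.0, 3.057]
contact_force: [1.2, 2.0, -1.0]
finger_gap: 0.014
grip_force: 13.7
```

```bash
python3 st.py
```

```text
[ 5.1688e+02  6.8570e+01  1.3639e+02  1.7516e+02  1.3300e+00  7.0000e-01
 -2.3200e+00 -3.0000e-02  1.4020e+01  1.3680e+01  1.1130e+01 -1.5100e+00]
[ 5.1685e+02  6.8570e+01  1.3638e+02  1.7516e+02  7.3000e-01 -1.2000e-01
 -2.9400e+00  2.0000e-02  1.4090e+01  1.3670e+01  1.1220e+01 -1.5100e+00]
```

>>> servo_tool(
  dp=[
    [0, 0, 0.05],
    [0, 0, 0.05],
    [0, 0, 0],
  ],
  roll=[0, 0, 0],
  fingers=[0.1, 0.1, 0.1],
)

```text
clock: 11.6
tool_pos: [0.5171, 0.0686, 0.1361]
tcp_rot: [-3.142, 0.0, 3.057]
contact_force: [-1.2, 0.5, 4.3]
finger_gap: 0.014
grip_force: 14.4
```

```bash
python3 st.py
```

```text
[517.12  68.55 136.05 175.17  -1.61   0.83   5.38   0.    14.12  14.48
  11.75  -1.51]
[ 5.1711e+02  6.8530e+01  1.3604e+02  1.7516e+02 -2.0800e+00 -4.8000e-01
  5.6600e+00 -4.0000e-02  1.4230e+01  1.4490e+01  1.1850e+01 -1.5100e+00]
```

>>> servo_tool(
  dp=[
    [0, 0, 0],
    [0, 0, 0.04],
    [0, 0, 0.04],
    [0, 0, 0.04],
    [0, 0, 0.04],
    [0, 0, 0.04],
    [0, 0, 0],
  ],
  roll=[-3, 9, 9, 9, 9, 9, 0],
  fingers=[0.1, 0.1, 0.1, 0.1, 0.1, 0.1, 0.1],
)

```text
clock: 12.72
tool_pos: [0.5178, 0.0683, 0.1342]
tcp_rot: [3.141, 0.002, 2.325]
contact_force: [1.4, -1.7, 4.9]
finger_gap: 0.0139
grip_force: 14.0
```

```bash
python3 st.py
```

```text
[ 5.1770e+02  6.8340e+01  1.3414e+02  1.3332e+02  1.0700e+00 -1.0800e+00
  4.8700e+00 -4.0000e-02  1.4000e+01  1.3990e+01  1.2880e+01 -7.8000e-01]
[ 5.1771e+02  6.8350e+01  1.3414e+02  1.3330e+02  1.1800e+00 -4.6000e-01
  5.7200e+00 -2.0000e-02  1.4070e+01  1.3990e+01  1.2980e+01 -7.8000e-01]
```

Tracks the thread with a steady 5 N. I'll finish the first half turn.

>>> servo_tool(
  dp=[
    [0, 0, 0.04],
    [0, 0, 0.04],
    [0, 0, 0.04],
    [0, 0, 0.04],
    [0, 0, 0.04],
    [0, 0, 0.04],
    [0, 0, 0.04],
    [0, 0, 0.04],
    [0, 0, 0.04],
    [0, 0, 0.04],
    [0, 0, 0.04],
    [0, 0, 0.04],
    [0, 0, 0.04],
    [0, 0, 0.04],
    [0, 0, 0.04],
    [0, 0, 0],
  ],
  roll=[9, 9, 9, 9, 9, 9, 9, 9, 9, 9, 9, 9, 9, 9, 9, 0],
  fingers=[0.1, 0.1, 0.1, 0.1, 0.1, 0.1, 0.1, 0.1, 0.1, 0.1, 0.1, 0.1, 0.1, 0.1, 0.1, 0.1],
)

```text
clock: 14.98
tool_pos: [0.5166, 0.0694, 0.128]
tcp_rot: [-3.14, 0.001, -0.031]
contact_force: [-3.1, 2.6, 9.2]
finger_gap: 0.0136
grip_force: 15.1
```

```bash
python3 st.py
```

```text
[ 5.1653e+02  6.9340e+01  1.2802e+02 -1.7100e+00 -2.5900e+00  2.3800e+00
  8.9100e+00 -1.3000e-01  1.3850e+01  1.5140e+01  1.5120e+01  1.5800e+00]
[ 5.1651e+02  6.9330e+01  1.2801e+02 -1.7100e+00 -2.4300e+00  2.4300e+00
  8.7900e+00 -1.2000e-01  1.3890e+01  1.5130e+01  1.5220e+01  1.5800e+00]
```

>>> servo_tool(
  dp=[
    [0, 0, -0.08],
    [0, 0, 0],
    [0, 0, 0],
    [0, 0, 0],
    [0, 0, 0],
    [0, 0, 0],
    [0, 0, 0],
    [0, 0, 0],
    [0, 0, 0],
  ],
  roll=[0, 0, 0, 0, 0, 0, 0, 0, 0],
  fingers=[0.1, 0.1, 1, 1, 1, 1, 1, 1, 1],
)

```text
clock: 16.35
tool_pos: [0.5169, 0.0686, 0.1282]
tcp_rot: [-3.142, 0.0, -0.032]
contact_force: [0.0, -0.4, 0.5]
finger_gap: 0.0762
grip_force: 0.0
```

>>> servo_tool(
  dp=[
    [0, 0, 0],
    [0, 0, 0],
    [0, 0, 0],
    [0, 0, 0],
    [0, 0, 0],
    [0, 0, 0],
    [0, 0, 0],
    [0, 0, 0],
    [0, 0, 0],
    [0, 0, 0],
    [0, 0, 0],
    [0, 0, 0],
    [0, 0, 0],
    [0, 0, 0],
    [0, 0, 0],
    [0, 0, 0],
    [0, 0, 0],
    [0, 0, 0],
    [0, 0, 0],
  ],
  roll=[-10, -10, -10, -10, -10, -10, -10, -10, -10, -10, -10, -10, -10, -10, -10, -10, -10, -10, 0],
  fingers=[1, 1, 1, 1, 1, 1, 1, 1, 1, 1, 1, 1, 1, 1, 1, 1, 1, 1, 1],
)

```text
clock: 18.73
tool_pos: [0.517, 0.0686, 0.1284]
tcp_rot: [3.142, 0.0, 3.108]
contact_force: [0.3, -0.3, -0.4]
finger_gap: 0.0871
grip_force: 0.0
```

```bash
python3 st.py
```

```text
[ 5.1697e+02  6.8590e+01  1.2834e+02  1.7800e+02 -7.0000e-02  1.8000e-01
 -1.1000e-01  2.0000e-02  8.7080e+01  0.0000e+00  1.8880e+01 -1.5600e+00]
[ 5.1695e+02  6.8590e+01  1.2833e+02  1.7806e+02  6.6000e-01 -8.3000e-01
 -4.1000e-01 -2.0000e-02  8.6920e+01  0.0000e+00  1.8980e+01 -1.5600e+00]
```

>>> servo_tool(
  dp=[
    [0, 0, 0],
    [0, 0, 0],
    [0, 0, 0],
    [0, 0, 0],
    [0, 0, 0],
    [0, 0, 0],
    [0, 0, 0],
    [0, 0, 0],
    [0, 0, 0],
    [0, 0, 0],
  ],
  roll=[0, 0, 0, 0, 0, 0, 0, 0, 0, 0],
  fingers=[0.5, 0.2, 0.1, 0.1, 0.1, 0.1, 0.1, 0.1, 0.1, 0.1],
  newtons=12,
)

```text
clock: 20.23
tool_pos: [0.517, 0.0686, 0.1285]
tcp_rot: [3.141, -0.0, 3.11]
contact_force: [-1.2, 1.0, 1.0]
finger_gap: 0.0141
grip_force: 12.3
```

```bash
python3 st.py
```

```text
[ 5.1696e+02  6.8650e+01  1.2842e+02  1.7817e+02 -8.6000e-01  1.0000e+00
  1.4800e+00 -1.0000e-02  1.3990e+01  1.2280e+01  2.0380e+01 -1.5600e+00]
[ 5.1694e+02  6.8640e+01  1.2839e+02  1.7817e+02 -1.6200e+00  6.2000e-01
  1.0500e+00 -1.0000e-02  1.3760e+01  1.2280e+01  2.0480e+01 -1.5600e+00]
```

>>> servo_tool(
  dp=[
    [0, 0, 0.04],
    [0, 0, 0.04],
    [0, 0, 0.04],
    [0, 0, 0.04],
    [0, 0, 0.04],
    [0, 0, 0.04],
    [0, 0, 0.04],
    [0, 0, 0.04],
    [0, 0, 0.04],
    [0, 0, 0.04],
    [0, 0, 0],
  ],
  roll=[9, 9, 9, 9, 9, 9, 9, 9, 9, 9, 0],
  fingers=[0.1, 0.1, 0.1, 0.1, 0.1, 0.1, 0.1, 0.1, 0.1, 0.1, 0.1],
)

```text
clock: 21.85
tool_pos: [0.5172, 0.0689, 0.1244]
tcp_rot: [3.141, -0.001, 1.54]
contact_force: [0.7, 2.3, 1.7]
finger_gap: 0.014
grip_force: 12.4
```

>>> servo_tool(
  dp=[
    [0, 0, 0.04],
    [0, 0, 0.04],
    [0, 0, 0.04],
    [0, 0, 0.04],
    [0, 0, 0.04],
    [0, 0, 0.04],
    [0, 0, 0.04],
    [0, 0, 0.04],
    [0, 0, 0.04],
    [0, 0, 0.04],
    [0, 0, 0],
  ],
  roll=[9, 9, 9, 9, 9, 9, 9, 9, 9, 9, 0],
  fingers=[0.1, 0.1, 0.1, 0.1, 0.1, 0.1, 0.1, 0.1, 0.1, 0.1, 0.1],
)

```text
clock: 23.22
tool_pos: [0.517, 0.0684, 0.1203]
tcp_rot: [3.141, -0.0, -0.028]
contact_force: [-0.2, -0.1, 1.6]
finger_gap: 0.0139
grip_force: 12.3
```

```bash
python3 st.py; python3 - <<'E'
from h import *
a=[cams.capture(n) for n in("scene","top")]
cv2.imwrite("pics/e.png",cv2.resize(np.vstack([a[0]["pixels"][190:290,280:440],a[1]["pixels"][190:290,220:380]])[:,:,::-1],None,fx=3,fy=3,interpolation=3))
for p in a:
  for l in("rack","reagent","stamp"):
    d=masks_of(p,l)[:1]
    if d: print(l,np.round(d[0]["rect"]))
E
```

```text
[ 5.1705e+02  6.8380e+01  1.2039e+02 -1.6100e+00  6.0000e-02 -3.9000e-01
  1.0800e+00  0.0000e+00  1.3850e+01  1.2270e+01  2.3380e+01  1.5800e+00]
[ 5.1706e+02  6.8400e+01  1.2039e+02 -1.7000e+00  2.1000e-01 -1.0400e+00
  1.0800e+00  7.0000e-02  1.3860e+01  1.2270e+01  2.3480e+01  1.5800e+00]
rack [488. 264.  85.  69.]
reagent [166. 257.  30.  46.]
stamp [188. 198.  37.  33.]
rack [166. 261.  93.  54.]
stamp [496. 296.  43.  28.]
```

View pics/e.png

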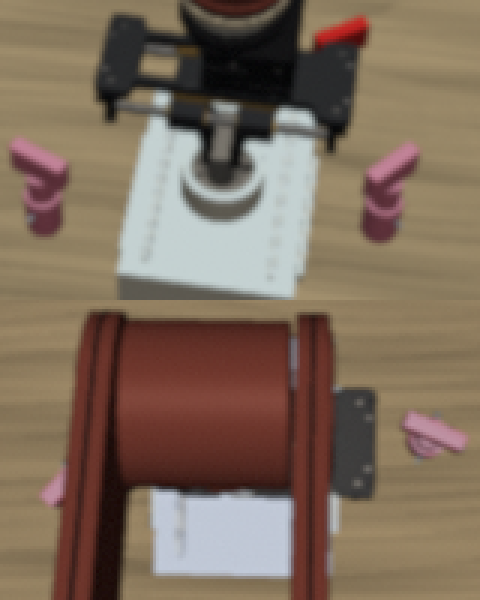

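The bar is in the fingers, parallel to the tank's long side (crop pixel (222,140)). The plug has sunk 8 mm in the drop and 16 mm in the turn, and the neighbours haven't moved. I'll hand it in.

```bash
python3 -c "
from workcell import order
print(order.hand_in())"
```

```text
the job is handed in; nothing more can be done
None
```

I turned the plug anticlockwise until it dropped about 8 mm onto the thread, then screwed it one full turn clockwise with one regrip, sinking about 16 mm more; it was handed in at about 23.5 s with the fingers still gripping the bar and the rack, bottle and stamp where they stood.

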